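# Stack boards with spacer sticks on the timber stand

## Robot

A 6-joint arm with a two-finger parallel gripper is mounted at the origin on the work surface. World frame = base frame: x ahead of the robot, y to its left, z up, the work surface at z = 0. Lengths are in m, angles in rad, forces in N, time in s.
With the tool pointing down it reaches from about 0.4 to 0.825 m from the base axis. Payload 7 kg.
Tool frame: the origin (TCP) lies on the mounting face of the last link; the fingertips stand 178 mm ahead of it and the grasp point (between the pads) lies 159 mm ahead of it; z points along the fingers, y is the direction in which the jaws open and shut (so a half turn about z gives the same grasp; the last joint's range is limited). The gripper opens to 88 mm and grips with 3 to 60 N. Pads are 19 mm wide; open, the fingers measure 130 mm over their backs; the gripper's body (78 mm by 193 mm) begins 47 mm behind the grasp point.
Start: joints at [1.404, 0.359, 0.012, 0, -1.224, -0.288], TCP at [0.297, 0.606, 0.405] pointing down, gripper open.
Joint ranges: [-3.07, 3.07], [-1.43, 2.12], [-1.02, 1.25], [-3.03, 1.67], [-3.05, -0], [-3.03, 3.03]. Speed limits (rad/s): [2.39, 2.39, 3.01, 3.14, 3.14, 3.14].

## Interface

Orientations are given as a 3x3 rotation matrix whose columns are the frame's x, y, z axes.
In Python, from station import bot gives the robot as it stands. The module is installed in compiled form; this text tells all that it offers.
- The arm moves only by the shell command python3 -m handwheel 'ROWS' [OPENING] [FORCE]. ROWS is JSON, a list of rows, each a list of 6 numbers: the shift along the tool's x, y, z in mm, then the turn, a rotation vector about the tool's x, y, z in rad. In form: [[x, y, z, rx, ry, rz], ...]. A call has exactly 8 rows; each row is the pose to reach, as a shift and turn from the pose measured when the call began, along the tool's axes at that moment; what a row does not reach only later rows make up. A row lasts 1/8 s, in which the tool goes at most 62.5 mm and 10.7 degrees, less where a joint would pass 70% of its speed; a pose out of reach is approached as far as the arm can. A call with a gripper value outside its range is refused whole. OPENING is the closure in counts, from 0 (fully open) to 255 (shut), set as the call begins (- or left out, the last holds). The fingers move at their own pace and stop on an object; FORCE is the grip in N (left out, the last holds). Time passes only in rows, so rows that repeat a pose let the fingers close, or fill a call up. It gives the time, the measured TCP pose, the force and the opening at its end, in the units of the state.
- bot.sense(): the state, without advancing time (a new reading comes with each control period).
- bot.camera(name): name is "scene" or "top" or "wrist"; returns the picture (400x640x3 uint8, blue, green, red); there is no depth.
- bot.calibration(name): a dict with "mtx" (3x3 intrinsics, pixels), "camera_from_world" (4x4, takes a point from world to camera coordinates). Camera axes: x right, y down, z forward; pixel columns grow to the right and rows downward; lengths in m; the calibration is good to about 2 mm. A picture is of the moment at which its call begins: read the wrist's pose just before it. calibration takes no time and is no camera call; for the wrist camera it gives the pose at the moment of the call.
- bot.close_job(): hands the job in, once; it reports no verdict.
The state is a dict: "time": time; "joint_positions": joint angles; "dq": joint speeds; "joint_torque": joint torques, N m; "position": TCP position; "tcp_rot": TCP orientation; "wrist_force": force on the tool from outside, world axes, zero at the start; "torque": the same for the moment, N m; "gripper_width": opening from 0.0 (shut) to 1.0 (fully open).
Only numpy, scipy, OpenCV 4.12 (cv2) and the standard library are available. Lean on these libraries where they do the work, as an engineer would, in place of code of your own. Each camera call takes 0.05 s, during which the arm holds its last target.

## Task

Stack the timber on the grey stand, everything centred on it: lay the long board along the stand over both bearers, then the two sticks across it, one straight above each bearer, then the short board along the top, resting on both sticks clear of the long one. Last, lay the steel block flat on the middle of the short board to weigh the stack down, and leave the glass jar and the tin can where they stand.

Things in the scene. Friction and masses are not known exactly. Their poses are not given: they have to be found in the camera images.
- stand: low grey steel stand, fixed to the bench: two bearers, each 90 mm long x 24 mm wide x 30 mm high, joined by a flat strap 30 mm wide and 8 mm high. Origin at the middle of the stand, on the bench surface; own x runs along the strap, from one bearer to the other (the length of the stack), y along the bearers, z up. The bearers are centred at x = +80 mm and x = -80 mm; their flat tops are 30 mm above the bench.
- long_board_mid (a point): plain pine board, the longer and wider of two: 260 long x 60 wide x 20 mm thick, lying flat. Point at its centre, 10 mm above its underside. Own x along its length, y across its width, z up.
- stick_a_mid (a point): plain pine spacer stick, square bar 110 long x 16 x 16 mm (the two are alike). Point at its centre, 8 mm above its underside. Own x along its length, z up.
- stick_b_mid (a point): the other plain pine spacer stick, square bar 110 long x 16 x 16 mm (the two are alike). Point at its centre, 8 mm above its underside. Own x along its length, z up.
- short_board_mid (a point): plain pine board, the shorter and narrower of two: 210 long x 45 wide x 18 mm thick, lying flat. Point at its centre, 9 mm above its underside. Own x along its length, y across its width, z up.
- steel_block_mid (a point): bare steel block, 80 long x 40 wide x 25 mm high, about 0.6 kg, lying flat. Point at its centre, 12.5 mm above its underside. Own x along its length, y across its width, z up. It may lie either way round on the stack.
- jar_mid (a point): A bystander to leave where it is: amber glass jar with a steel cap, 60 mm across and 75 mm high, loose, upright. Point at its centre, half-way up; z up.
- can_mid (a point): A bystander to leave where it is: slim tin can with a white band, 44 mm across and 100 mm high, loose, upright. Point at its centre, half-way up; z up.
Things that resemble listed ones, but are neither listed nor needed, are in the scene too. Leave any yellow look-alike of the part that bears stick_a_mid alone. What is shaped like the part that bears short_board_mid but blue is not meant.

How it is judged:
On the way, in this order (a step that is already met when the one before it is completed fails the run):
1. the long board lies along the stand, on both bearers (x of long_board_mid in the frame of stand between -0.015 and 0.015 m and y of long_board_mid in the frame of stand between -0.015 and 0.015 m and z of long_board_mid in the frame of stand between 0.035 and 0.045 m and angle between long_board_mid's own z axis and vertical below 0.1 rad and angle between the x axis of long_board_mid and the x axis of stand, either way round below 0.15 rad), for 0.2 s.
2. both sticks lie across the long board, one above each bearer (all of step 1 and (((x of stick_a_mid in the frame of stand between 0.065 and 0.095 m and y of stick_a_mid in the frame of stand between -0.015 and 0.015 m and z of stick_a_mid in the frame of stand between 0.053 and 0.063 m and angle between stick_a_mid's own z axis and vertical below 0.1 rad and angle between the x axis of stick_a_mid and the y axis of stand, either way round below 0.2 rad) and (x of stick_b_mid in the frame of stand between -0.095 and -0.065 m and y of stick_b_mid in the frame of stand between -0.015 and 0.015 m and z of stick_b_mid in the frame of stand between 0.053 and 0.063 m and angle between stick_b_mid's own z axis and vertical below 0.1 rad and angle between the x axis of stick_b_mid and the y axis of stand, either way round below 0.2 rad)) or ((x of stick_a_mid in the frame of stand between -0.095 and -0.065 m and y of stick_a_mid in the frame of stand between -0.015 and 0.015 m and z of stick_a_mid in the frame of stand between 0.053 and 0.063 m and angle between stick_a_mid's own z axis and vertical below 0.1 rad and angle between the x axis of stick_a_mid and the y axis of stand, either way round below 0.2 rad) and (x of stick_b_mid in the frame of stand between 0.065 and 0.095 m and y of stick_b_mid in the frame of stand between -0.015 and 0.015 m and z of stick_b_mid in the frame of stand between 0.053 and 0.063 m and angle between stick_b_mid's own z axis and vertical below 0.1 rad and angle between the x axis of stick_b_mid and the y axis of stand, either way round below 0.2 rad)))), for 0.2 s.
3. the short board lies along the stack on both sticks (all of step 2 and x of short_board_mid in the frame of stand between -0.015 and 0.015 m and y of short_board_mid in the frame of stand between -0.015 and 0.015 m and z of short_board_mid in the frame of stand between 0.07 and 0.08 m and angle between short_board_mid's own z axis and vertical below 0.1 rad and angle between the x axis of short_board_mid and the x axis of stand, either way round below 0.15 rad), for 0.2 s.
4. the steel block lies flat on the middle of the short board (all of step 3 and x of steel_block_mid in the frame of stand between -0.015 and 0.015 m and y of steel_block_mid in the frame of stand between -0.015 and 0.015 m and z of steel_block_mid in the frame of stand between 0.0915 and 0.1015 m and angle between steel_block_mid's own z axis and vertical below 0.1 rad), for 0.2 s.
At the end, for the whole second after the job is handed in: Long board on both bearers, a stick across it above each bearer, short board on both sticks, block on its middle; centres within 15 mm each way, 5 mm in height; boards within 0.15 rad, sticks 0.2 rad of true; tilt under 0.1 rad; all at rest (all of step 4 and linear speed of each of long_board, stick_a, stick_b, short_board, steel_block below 0.02 m/s and angular speed of each of long_board, stick_a, stick_b, short_board, steel_block below 0.2 rad/s); the robot touches nothing.
It fails at once if the glass jar is moved by more than 30 mm or tipped over (distance of jar_mid from where it was at the start of the episode above 0.03 m or angle between jar_mid's own z axis and vertical above 0.5 rad).
It fails at once if the tin can is moved by more than 30 mm or tipped over (distance of can_mid from where it was at the start of the episode above 0.03 m or angle between can_mid's own z axis and vertical above 0.5 rad).
It also fails if it takes over 144 s, if anything falls off the work surface, if the arm or the gripper's body presses on something with over 40 N, if the wrist force passes 120 N, or if a joint passes its speed limit or range.

## Working session

There is one attempt and no reset: what is moved stays moved. The work goes in short steps, Python scripts to look and compute and a shell command to move; the robot and the scene stay as the last step left them, time stands still between calls to the robot, and variables do not carry over. Pictures are saved under pics/ and viewed, and the job is handed in when it is done.

```bash
mkdir -p pics
python3 - <<'E'
from station import bot
import cv2
s=bot.sense(); print({k:s[k] for k in ('time','position','tcp_rot','gripper_width')})
for n in('top','scene','wrist'):
    c=bot.calibration(n); print(n,c['mtx'],c['camera_from_world'])
    cv2.imwrite(f'pics/{n}0.png',bot.camera(n))
E
```

```text
{'time': 0.0, 'position': array([0.29643625, 0.60620642, 0.40372378]), 'tcp_rot': array([[ 8.98283126e-01, -4.39416745e-01, -5.92063637e-04],
       [-4.39417121e-01, -8.98281824e-01, -1.53577264e-03],
       [ 1.43004211e-04,  1.63972155e-03, -9.99998645e-01]]), 'gripper_width': 1.0013830598330389}
top [[370.17096893   0.         322.02978637]
 [  0.         370.17096893 204.72367902]
 [  0.           0.           1.        ]] [[ 0.01929724 -0.99977812 -0.00844518 -0.04975355]
 [-0.99207539 -0.01809831 -0.12433374  0.42969915]
 [ 0.12415331  0.01077755 -0.99220451  1.08748547]
 [ 0.          0.          0.          1.        ]]
scene [[453.42042614   0.         325.74891572]
 [  0.         453.42042614 192.49405754]
 [  0.           0.           1.        ]] [[ 0.63948734  0.76879907 -0.00198381 -0.25163592]
 [ 0.59484659 -0.49642502 -0.63223392 -0.20782728]
 [-0.48704567  0.40312553 -0.77477502  1.59340769]
 [ 0.          0.          0.          1.        ]]
wrist [[293.71468661   0.         321.33003555]
 [  0.         293.71468661 201.89727843]
 [  0.           0.           1.        ]] [[-0.43970743 -0.89813882  0.0020086   0.67348998]
 [-0.85706581  0.42026555  0.29801856 -0.03837148]
 [-0.26850618  0.12931947 -0.95455796  0.3917419 ]
 [ 0.          0.          0.          1.        ]]
```

View pics/top0.png

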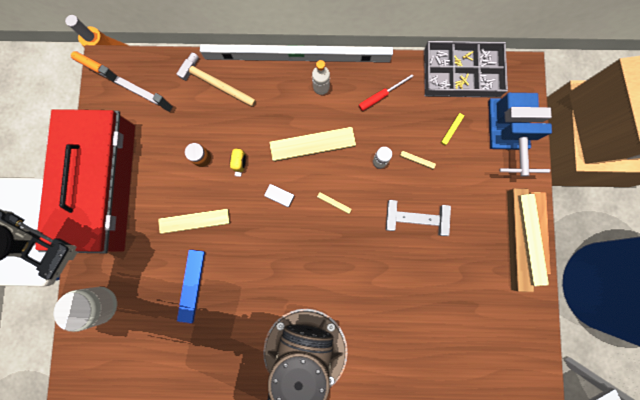

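View pics/scene0.png

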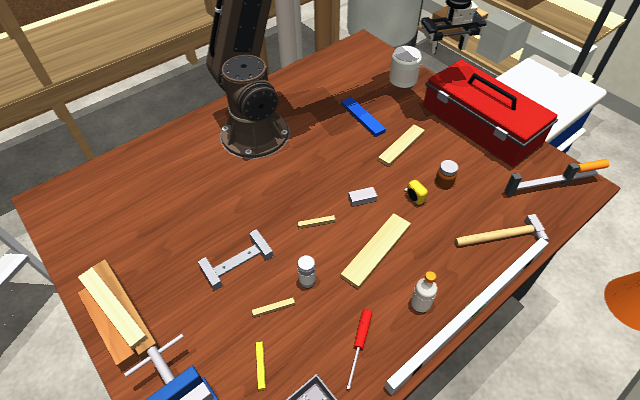

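View pics/wrist0.png

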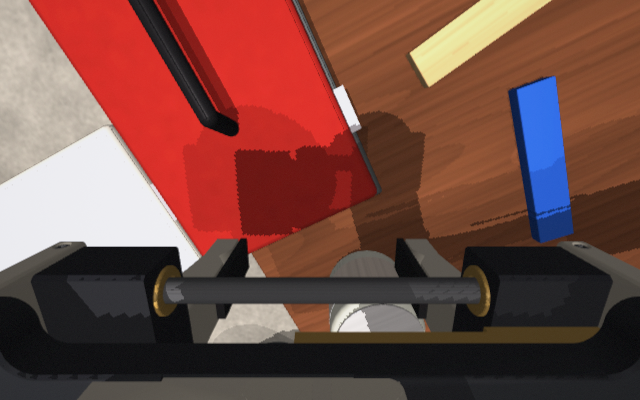

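The top picture shows the long board at (312,143), the short board at (194,220), and the sticks at (334,202) and (418,159). The block is at (279,195), the stand at (418,217), the can at (383,157) and the jar at (196,153). The look-alikes are the yellow stick at (453,128), the blue board at (190,286), and a plank pile at (532,240). I'll check the candidates in an enlarged crop and measure them.

```bash
cat > h.py <<'E'
import numpy as np, cv2
from scipy.optimize import minimize
def proj(c,P):
    P=np.atleast_2d(P); q=P@c['camera_from_world'][:3,:3].T+c['camera_from_world'][:3,3]
    u=q@c['mtx'].T; return u[:,:2]/u[:,2:]
def unproj(c,px,z):
    R=c['camera_from_world'][:3,:3];t=c['camera_from_world'][:3,3]
    d=R.T@np.linalg.inv(c['mtx'])@np.array([px[0],px[1],1.]); o=-R.T@t
    return o+d*(z-o[2])/d[2]
def box(x,y,a,L,W,H,z0):
    v=np.array([[i*L/2,j*W/2] for i in(-1,1) for j in(-1,1)])
    R=np.array([[np.cos(a),-np.sin(a)],[np.sin(a),np.cos(a)]]); v=v@R.T+[x,y]
    return np.array([[*p,z] for p in v for z in(z0,z0+H)])
S=4
def hullmask(c,P,shape):
    h=cv2.convexHull(((proj(c,P)+.5)*S*16-8).astype(np.int32))
    m=np.zeros((shape[0]*S,shape[1]*S),np.uint8); cv2.fillConvexPoly(m,h,1,shift=4); return m>0
def fit(views,dims,z0,x0):
    # views: [(calib, mask)]
    ms=[(c,cv2.resize(m.astype(np.uint8),None,fx=S,fy=S,interpolation=cv2.INTER_NEAREST)>0) for c,m in views]
    def cost(p):
        s=0
        for c,m in ms:
            h=hullmask(c,box(p[0],p[1],p[2],*dims,z0),(m.shape[0]//S,m.shape[1]//S))
            s+=1-(h&m).sum()/max(1,(h|m).sum())
        return s/len(ms)
    best=None
    for da in (0,):
        r=minimize(cost,x0,method='Nelder-Mead',options=dict(initial_simplex=np.array([x0,x0+np.array([.008,0,0]),x0+np.array([0,.008,0]),x0+np.array([0,0,.08])]),xatol=1e-4,fatol=1e-4))
        if best is None or r.fun<best.fun: best=r
    return best.x,best.fun
def seg(img,seed,tol,r=70):
    # colour-distance component near the seed
    lab=cv2.cvtColor(img,cv2.COLOR_BGR2LAB).astype(int)
    x,y=map(int,seed); ref=np.median(lab[y-1:y+2,x-1:x+2].reshape(-1,3),0)
    d=np.abs(lab-ref)*[0.35,1.,1.]
    m=(d.max(2)<tol).astype(np.uint8)
    n,l=cv2.connectedComponents(m,connectivity=4); return l==l[y,x]
E
python3 - <<'E'
import cv2
t=cv2.imread('pics/top0.png'); 
cv2.imwrite('pics/crop1.png',cv2.resize(t[115:255,145:465],None,fx=2.5,fy=2.5,interpolation=cv2.INTER_CUBIC))
from station import bot
from h import *
c=bot.calibration('top')
for n,p in dict(long=(312,143),short=(194,220),s1=(334,202),s2=(418,159),ye=(453,128),blk=(279,195),pile=(534,240)).items():
    m=seg(t,p,22); r=cv2.minAreaRect(np.argwhere(m)[:,::-1].astype(np.float32))
    w=[unproj(c,q,.015) for q in cv2.boxPoints(r)]
    print(n,m.sum(),np.round(np.mean(w,0),3),[round(float(np.linalg.norm(w[i]-w[i+1])),3) for i in(0,1)])
E
```

```text
long 1600 [ 0.625 -0.007  0.015] [0.264, 0.06]
short 1033 [0.377 0.349 0.015] [0.214, 0.045]
s1 200 [ 0.44  -0.078  0.015] [0.017, 0.11]
s2 192 [ 0.579 -0.334  0.015] [0.017, 0.111]
ye 196 [ 0.679 -0.444  0.015] [0.111, 0.017]
blk 354 [0.46  0.092 0.015] [0.041, 0.082]
pile 1379 [ 0.342 -0.678  0.015] [0.046, 0.278]
```

View pics/crop1.png

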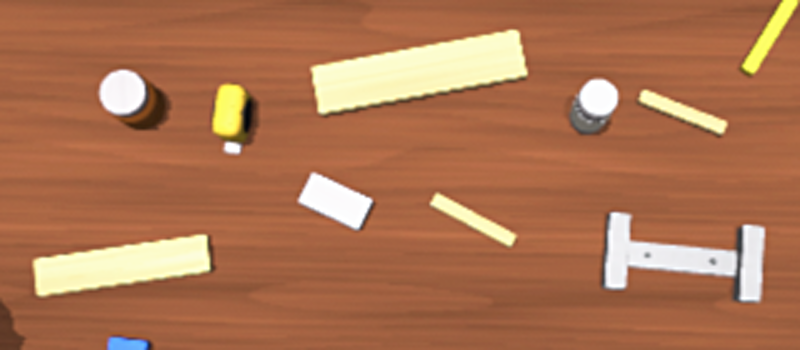

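The crop shows the two pine sticks at crop (473,219) and (683,112), the pine boards, the block, and the stand at crop (685,257). Measured sizes match the listed ones: 264x60, 214x45, two at 110x17, and 82x41. The yellow stick and the blue board are the excluded ones, and the pile plank at 278x46 is not listed. Next I'll fit precise poses.

```bash
cat > fit0.py <<'E'
from h import *
from station import bot
ct,cs=bot.calibration('top'),bot.calibration('scene')
t=cv2.imread('pics/top0.png');s=cv2.imread('pics/scene0.png')
vis=t.copy();vs=s.copy()
D=dict(long=((312,143),(376,252),(.26,.06,.02),(.625,-.007)),short=((194,220),(402,145),(.21,.045,.018),(.377,.349)),
 s1=((334,202),(316,221),(.11,.016,.016),(.44,-.078)),s2=((418,159),(274,307),(.11,.016,.016),(.579,-.334)),blk=((279,195),None,(.08,.04,.025),(.46,.092)))
for n,(p,q,d,xy) in D.items():
    mt=seg(t,p,22); r=np.argwhere(mt)[:,::-1].astype(np.float32)
    w=np.array([unproj(ct,k,.015)[:2] for k in r]); w0=w.mean(0); a=np.linalg.svd(w-w0,full_matrices=False)[2][0]
    x0=np.array([*w0,np.arctan2(a[1],a[0])])
    a1=fit([(ct,mt)],d,0,x0); print(n,'top',np.round(a1[0],4),round(a1[1],3),end=' ')
    x=a1[0]
    if q:
        ms=seg(s,q,26); a2=fit([(cs,ms)],d,0,x); a3=fit([(ct,mt),(cs,ms)],d,0,x); print('scene',np.round(a2[0],4),round(a2[1],3),'both',np.round(a3[0],4),end='')
        x=a3[0]
    print()
    for im,c in((vis,ct),(vs,cs)):
        h=cv2.convexHull(proj(c,box(*x,*d,0)).astype(np.float32)); cv2.polylines(im,[np.round(h).astype(int)],True,(0,0,255),1)
# stand
m=seg(t,(391,217),18)|seg(t,(418,217),18)|seg(t,(446,220),18)
S4=cv2.resize(m.astype(np.uint8),None,fx=S,fy=S,interpolation=0)>0
def stand(p,c):
    x,y,a=p; ca,sa=np.cos(a),np.sin(a)
    o=hullmask(c,box(x,y,a,.136,.03,.008,0),t.shape)
    for k in(.08,-.08): o|=hullmask(c,box(x+k*ca,y+k*sa,a,.024,.09,.03,0),t.shape)
    return o
def cost(p):
    o=stand(p,ct); return 1-(o&S4).sum()/(o|S4).sum()
x0=np.array([.43,-.31,1.6])
r=minimize(cost,x0,method='Nelder-Mead',options=dict(initial_simplex=np.array([x0,x0+[.02,0,0],x0+[0,.02,0],x0+[0,0,.1]]),xatol=1e-4,fatol=1e-4)); print('stand',r.x,r.fun,m.sum())
for im,c in((vis,ct),(vs,cs)):
  for k in(.08,-.08):
    x,y,a=r.x
    h=cv2.convexHull(proj(c,box(x+k*np.cos(a),y+k*np.sin(a),a,.024,.09,.03,0)).astype(np.float32)); cv2.polylines(im,[np.round(h).astype(int)],True,(0,0,255),1)
for nm,p,z in(('jar',(195,149),.075),('can',(385,153),.1)): print(nm,unproj(ct,p,z))
cv2.imwrite('pics/fitv.png',np.vstack([cv2.resize(vis[110:260,145:465],None,fx=1.9,fy=1.9),cv2.resize(vs[100:330,180:500],None,fx=1.9,fy=1.9)[:310]]))
E
python3 fit0.py
```

```text
long top [ 0.6264 -0.0069  1.7744] 0.095 scene [6.1890e-01 3.0000e-04 1.7852e+00] 0.113 both [ 0.6238 -0.0063  1.775 ]
short top [0.377 0.349 1.732] 0.071 scene [0.3706 0.3552 1.7541] 0.212 both [0.3764 0.3496 1.7282]
s1 top [ 0.4406 -0.0781 -2.0467] 0.114 scene [ 0.4327 -0.0708 -2.0184] 0.423 both [ 0.4403 -0.0769 -2.0429]
s2 top [ 0.5816 -0.3353 -1.9381] 0.238 scene [ 0.5746 -0.3293 -1.9432] 0.34 both [ 0.5794 -0.3326 -1.9465]
blk top [0.4602 0.0917 1.1527] 0.08 
stand [ 0.39858243 -0.33160199  1.4957664 ] 0.16090706574513047 921
jar [0.5828755  0.33465678 0.075     ]
can [ 0.57348914 -0.21940467  0.1       ]
```

View pics/fitv.png

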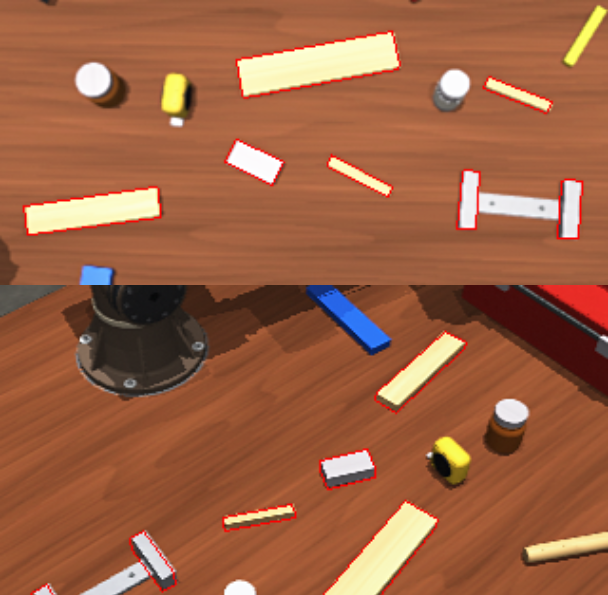

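The fitted outlines sit on every object in both views. Next I'll move to a mid pose where the wrist camera sees the stand, the sticks and the long board closer up.

```bash
cat > go.py <<'E'
import sys,numpy as np
from station import bot
from scipy.spatial.transform import Rotation as Ro
# go.py x y zgrasp theta : total tool-frame shift (mm) and turn to put grasp point there, tool down, tool x at yaw theta
x,y,z,th=map(float,sys.argv[1:5])
s=bot.sense();R=s['tcp_rot'];p=s['position']
T=np.array([[np.cos(th),np.sin(th),0],[np.sin(th),-np.cos(th),0],[0,0,-1]])
d=R.T@(np.array([x,y,z+.159])-p)*1000
print('t',round(s['time'],2),'shift',np.round(d,1),'turn',np.round(Ro.from_matrix(R.T@T).as_rotvec(),3),'F',np.round(s['wrist_force'],1),'w',round(s['gripper_width'],3))
E
python3 go.py 0.5 -0.12 0.28 -1.4
python3 -c "
from station import bot
import numpy as np
s=bot.sense();c=bot.calibration('wrist')['camera_from_world']
o=-c[:3,:3].T@c[:3,3];print(s['tcp_rot'].T@(o-s['position']), s['tcp_rot'].T@c[2,:3])"
```

```text
t 0.15 shift [501.9 563.  -34.3] turn [ 0.001 -0.001  0.945] F [0.3 0.7 0.7] w 0.997
[0.08042816 0.00057155 0.01979521] [-2.98199583e-01  3.41960672e-04  9.54503479e-01]
```

```bash
python3 go.py 0.48 -0.22 0.28 -1.6
```

```text
t 0.15 shift [527.9 661.7 -34.1] turn [ 1.000e-03 -1.000e-03  1.145e+00] F [0.3 0.7 0.7] w 0.997
```

```bash
python3 -m handwheel '[[30,35,0,0,0,0.07],[65,80,-5,0,0,0.15],[105,130,-10,0,0,0.25],[140,175,-15,0,0,0.35],[175,220,-20,0,0,0.45],[210,265,-25,0,0,0.55],[245,310,-30,0,0,0.65],[280,350,-34,0,0,0.7]]' 0 30; python3 go.py 0.48 -0.22 0.28 -1.6
```

```text
time: 1.15
position: [0.394, 0.1669, 0.4388]
tcp_rot: [[0.402, -0.916, 0.0], [-0.916, -0.402, -0.001], [0.001, 0.0, -1.0]]
wrist_force: [0.4, 0.6, 0.3]
gripper_width: 0.999
t 1.15 shift [388.8  76.9   0. ] turn [-0.    -0.001  0.443] F [0.4 0.6 0.3] w 0.999
```

```bash
python3 -m handwheel '[[50,10,0,0,0,0.06],[105,20,0,0,0,0.13],[165,30,0,0,0,0.2],[225,45,0,0,0,0.27],[285,55,0,0,0,0.34],[340,67,0,0,0,0.4],[389,77,0,0,0,0.443],[389,77,0,0,0,0.443]]'
python3 - <<'E'
from station import bot
import cv2,pickle
c=bot.calibration('wrist');im=bot.camera('wrist');cv2.imwrite('pics/w1.png',im);pickle.dump(c,open('w1.pkl','wb'))
E
```

```text
time: 2.15
position: [0.4801, -0.2231, 0.438]
tcp_rot: [[-0.034, -0.999, -0.002], [-0.999, 0.034, -0.001], [0.001, 0.002, -1.0]]
wrist_force: [0.4, 0.6, -0.2]
gripper_width: 1.001
```

View pics/w1.png

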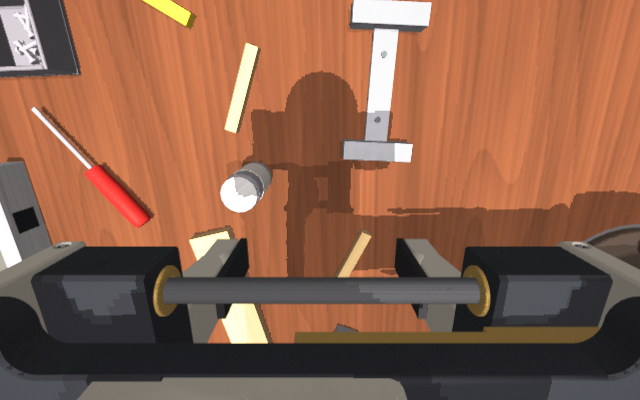

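The wrist view shows the stand between its bearers at (391,13) and (377,151), stick s2 at (242,88) and the can at (242,190). I'll overlay the top-view estimates to check them.

Run:
```python
from h import *
import pickle
c=pickle.load(open('w1.pkl','rb'));im=cv2.imread('pics/w1.png')
x,y,a=.39858,-.3316,1.49577
K=4;x0,y0,w,h=210,0,230,170
v=cv2.resize(im[y0:y0+h,x0:x0+w],None,fx=3.4,fy=3.4,interpolation=cv2.INTER_CUBIC)
def dr(P,col):
    q=cv2.convexHull(((proj(c,P)+.5-[x0,y0])*3.4).astype(np.float32));cv2.polylines(v,[np.round(q).astype(int)],True,col,1)
def st(x,y,a,col):
  for k in(.08,-.08):
    B=box(x+k*np.cos(a),y+k*np.sin(a),a,.024,.09,.03,0);dr(B,col);dr(B[B[:,2]>.01],col)
st(x,y,a,(0,0,255))
m=seg(im,(242,88),22);dr(box(.5794,-.3326,-1.9465,.11,.016,.016,0),(0,0,255))
r=fit([(c,m)],(.11,.016,.016),0,np.array([.58,-.333,-1.9465]));print('s2',r);dr(box(*r[0],.11,.016,.016,0),(0,255,0))
for p in[(242,188)]:print(unproj(c,p,.1))
cv2.imwrite('pics/st.png',v)
```

```text
s2 (array([ 0.57949454, -0.33408712, -1.93456731]), np.float64(0.2000952422182779))
[ 0.56729846 -0.22468273  0.1       ]
```

View pics/st.png

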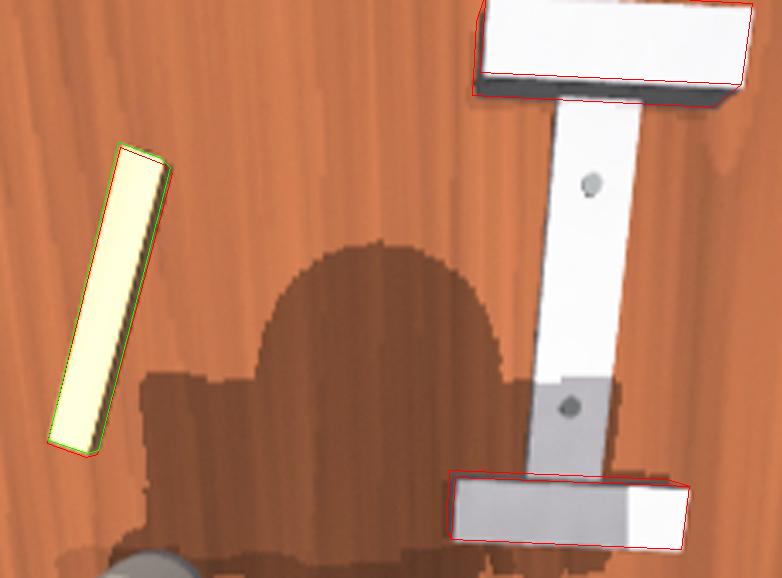

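Agreement is within about 2 mm, so I take the stand at (0.398, -0.3305), yaw 1.49. Now the long board.

```bash
python3 go.py 0.6245 -0.0063 0.13 -1.367
```

```text
t 2.2 shift [-220.  -137.9  148.8] turn [ 0.002 -0.    -0.236] F [ 0.4  0.8 -0.1] w 0.998
```

```bash
python3 -m handwheel '[[-28,-17,0,0,0,-0.03],[-60,-38,10,0,0,-0.06],[-95,-60,30,0,0,-0.1],[-130,-80,60,0,0,-0.14],[-160,-100,90,0,0,-0.18],[-190,-120,120,0,0,-0.21],[-215,-135,145,0,0,-0.236],[-220,-138,149,0,0,-0.236]]'
python3 - <<'E'
from station import bot
import cv2,pickle
from h import *
c=bot.calibration('wrist');im=bot.camera('wrist');cv2.imwrite('pics/w2.png',im)
for B in(box(.6245,-.0063,1.775,.26,.06,.02,0),):
    q=cv2.convexHull(proj(c,B[B[:,2]>.01]).astype(np.float32));cv2.polylines(im,[np.round(q).astype(int)],True,(0,0,255),1)
cv2.imwrite('pics/w2o.png',im)
E
python3 go.py 0.6245 -0.0063 0.022 -1.367
```

```text
time: 3.2
position: [0.6242, -0.0037, 0.2868]
tcp_rot: [[0.206, -0.979, -0.005], [-0.979, -0.206, -0.001], [-0.0, 0.005, -1.0]]
wrist_force: [-0.1, -0.7, -0.2]
gripper_width: 0.998
t 3.25 shift [  2.2  -0.  106.5] turn [0.004 0.    0.002] F [0.5 0.2 0.1] w 0.998
```

View pics/w2o.png

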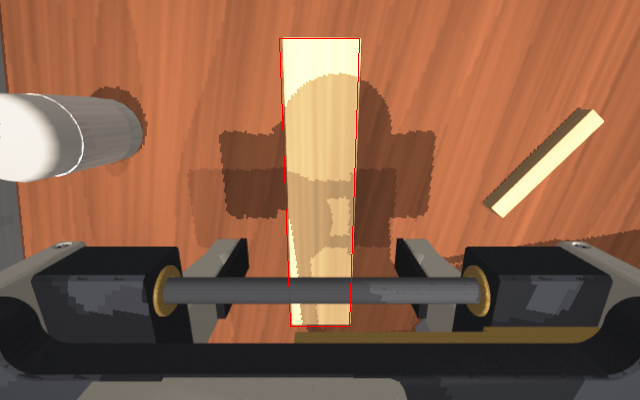

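The board lies under the predicted outline to within 2 px. I'll descend and grip.

```bash
python3 -m handwheel '[[0,0,15,0.004,0,0],[1,0,35,0.004,0,0],[2,0,55,0.004,0,0],[2,0,75,0.004,0,0],[2,0,92,0.004,0,0],[2,0,102,0.004,0,0],[2,0,106,0.004,0,0],[2,0,106,0.004,0,0]]'
python3 -m handwheel '[[0,0,0,0,0,0],[0,0,0,0,0,0],[0,0,0,0,0,0],[0,0,0,0,0,0],[0,0,0,0,0,0],[0,0,0,0,0,0],[0,0,0,0,0,0],[0,0,0,0,0,0]]' 255 40;  python3 go.py 0.6245 -0.0063 0.022 -1.367
```

```text
time: 4.25
position: [0.6246, -0.0061, 0.1816]
tcp_rot: [[0.205, -0.979, 0.0], [-0.979, -0.205, 0.0], [-0.0, -0.0, -1.0]]
wrist_force: [-1.0, -0.4, 0.2]
gripper_width: 0.998
time: 5.25
position: [0.6245, -0.0061, 0.1818]
tcp_rot: [[0.205, -0.979, 0.0], [-0.979, -0.205, 0.0], [-0.0, -0.0, -1.0]]
wrist_force: [-1.9, 0.5, 6.1]
gripper_width: 0.68
t 5.25 shift [0.2 0.1 0.8] turn [-0.     0.     0.003] F [-1.9  0.5  6.1] w 0.68
```

```bash
python3 -m handwheel '[[0,0,-5,0,0,0],[0,0,-20,0,0,0],[0,0,-45,0,0,0],[0,0,-75,0,0,0],[0,0,-105,0,0,0],[0,0,-135,0,0,0],[0,0,-155,0,0,0],[0,0,-160,0,0,0]]';  python3 go.py 0.398 -0.3305 0.18 -1.6516
```

```text
time: 6.25
position: [0.6247, -0.0061, 0.3441]
tcp_rot: [[0.205, -0.979, 0.004], [-0.979, -0.205, 0.001], [-0.0, -0.004, -1.0]]
wrist_force: [0.2, 0.0, -1.8]
gripper_width: 0.682
t 6.25 shift [271.  288.4   4. ] turn [-0.004  0.001  0.287] F [ 0.2  0.  -1.8] w 0.682
```

```bash
python3 -m handwheel '[[25,30,0,0,0,0.03],[55,62,0,0,0,0.07],[95,103,0,0,0,0.11],[135,144,0,0,0,0.15],[175,187,2,0,0,0.19],[215,228,4,0,0,0.23],[250,265,4,0,0,0.26],[271,288,4,-0.004,0,0.287]]';
python3 -m handwheel '[[0,0,0,0,0,0],[0,0,0,0,0,0],[0,0,0,0,0,0],[0,0,0,0,0,0],[0,0,0,0,0,0],[0,0,0,0,0,0],[0,0,0,0,0,0],[0,0,0,0,0,0]]'; python3 go.py 0.398 -0.3305 0.054 -1.6516
python3 - <<'E'
from station import bot
import cv2
from h import *
c=bot.calibration('top');im=bot.camera('top');cv2.imwrite('pics/t3.png',im)
cw=bot.calibration('wrist');w=bot.camera('wrist')
cv2.imwrite('pics/t3c.png',np.vstack([cv2.resize(im[150:290,330:500],(640,527)),w])[:,:] if 0 else cv2.resize(np.hstack([cv2.resize(im[150:270,340:490],(500,400)),w]),(800,281)))
E
```

```text
time: 7.25
position: [0.3965, -0.3318, 0.3385]
tcp_rot: [[-0.083, -0.997, -0.001], [-0.997, 0.083, 0.001], [-0.001, 0.001, -1.0]]
wrist_force: [-0.6, -0.4, -1.9]
gripper_width: 0.681
time: 8.25
position: [0.3965, -0.3318, 0.3385]
tcp_rot: [[-0.083, -0.997, -0.001], [-0.997, 0.083, 0.001], [-0.001, 0.001, -1.0]]
wrist_force: [-0.3, -0.1, -3.1]
gripper_width: 0.682
t 8.25 shift [ -1.3  -1.6 125.5] turn [ 0.001  0.001 -0.002] F [-0.3 -0.1 -3.1] w 0.682
```

View pics/t3c.png

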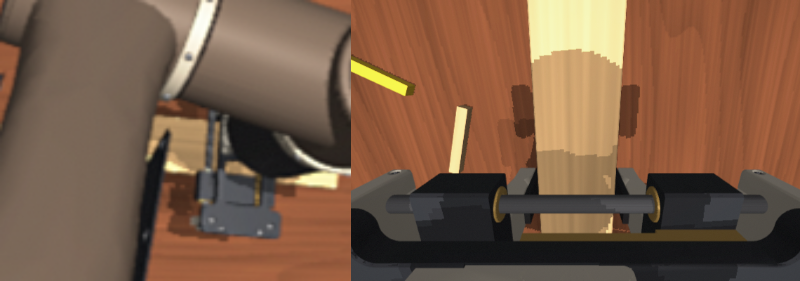

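The board is held straight in the wrist view. I'll lower it.

```bash
python3 -m handwheel '[[0,0,15,0,0,0],[-1,-1,35,0,0,0],[-1,-1,60,0,0,0],[-1,-1,85,0,0,0],[-1,-2,105,0,0,0],[-1,-2,118,0,0,-0.002],[-1,-2,123,0,0,-0.002],[-1,-2,125,0,0,-0.002]]'; python3 go.py 0.398 -0.3305 0.053 -1.6516
python3 - <<'E'
from station import bot
import cv2
cv2.imwrite('pics/s4.png',cv2.resize(bot.camera('scene')[200:320,150:330],(780,520)))
E
```

```text
time: 9.35
position: [0.3985, -0.3309, 0.2135]
tcp_rot: [[-0.081, -0.997, -0.001], [-0.997, 0.081, 0.001], [-0.001, 0.001, -1.0]]
wrist_force: [-0.1, 0.5, -1.2]
gripper_width: 0.684
t 9.35 shift [-0.4  0.5  1.5] turn [ 0.001  0.001 -0.   ] F [-0.1  0.5 -1.2] w 0.684
```

View pics/s4.png

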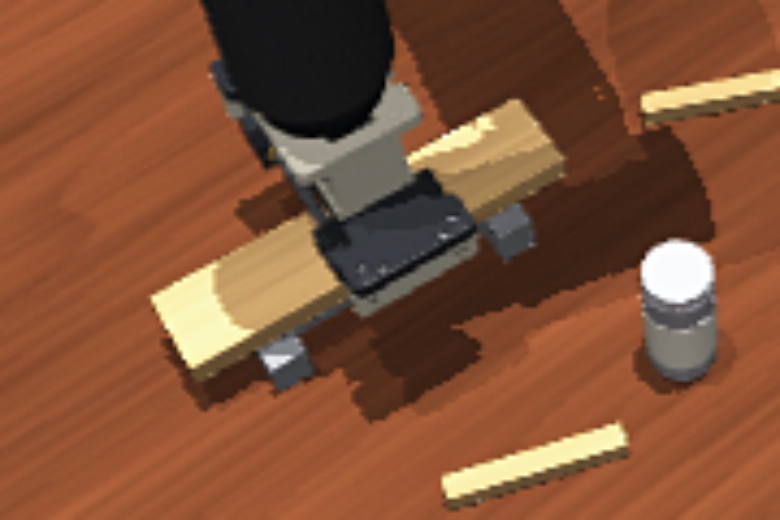

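The board hangs right above both bearers and is centred. I'll lower it the last 1.5 mm, release it and lift off.

```bash
python3 -m handwheel '[[0,0,1,0,0,0],[0,0,1,0,0,0],[0,0,1.5,0,0,0],[0,0,1.5,0,0,0],[0,0,1.5,0,0,0],[0,0,1.5,0,0,0],[0,0,1.5,0,0,0],[0,0,1.5,0,0,0]]'
python3 -m handwheel '[[0,0,0,0,0,0],[0,0,0,0,0,0],[0,0,0,0,0,0],[0,0,0,0,0,0],[0,0,0,0,0,0],[0,0,0,0,0,0],[0,0,0,0,0,0],[0,0,0,0,0,0]]' 0
python3 -m handwheel '[[0,0,-5,0,0,0],[0,0,-20,0,0,0],[0,0,-50,0,0,0],[0,0,-85,0,0,0],[0,0,-115,0,0,0],[0,0,-130,0,0,0],[0,0,-140,0,0,0],[0,0,-140,0,0,0]]'
python3 go.py 0.5795 -0.334 0.13 -1.935
python3 - <<'E'
from station import bot
import cv2,pickle
pickle.dump(bot.calibration('wrist'),open('w5.pkl','wb'))
im=bot.camera('wrist');cv2.imwrite('pics/w5.png',im)
E
```

```text
time: 10.4
position: [0.3985, -0.3309, 0.2121]
tcp_rot: [[-0.081, -0.997, -0.001], [-0.997, 0.081, 0.001], [-0.001, 0.001, -1.0]]
wrist_force: [-0.1, -0.3, -2.5]
gripper_width: 0.684
time: 11.4
position: [0.3985, -0.3309, 0.212]
tcp_rot: [[-0.081, -0.997, -0.001], [-0.997, 0.081, 0.001], [-0.001, 0.001, -1.0]]
wrist_force: [-0.2, -0.6, -0.7]
gripper_width: 1.002
time: 12.4
position: [0.3986, -0.331, 0.3522]
tcp_rot: [[-0.081, -0.997, -0.001], [-0.997, 0.081, 0.001], [-0.001, 0.001, -1.0]]
wrist_force: [0.6, -0.7, -0.1]
gripper_width: 1.001
t 12.4 shift [ -11.6 -180.6   63. ] turn [0.001 0.001 0.283] F [ 0.6 -0.7 -0.1] w 1.001
```

View pics/w5.png

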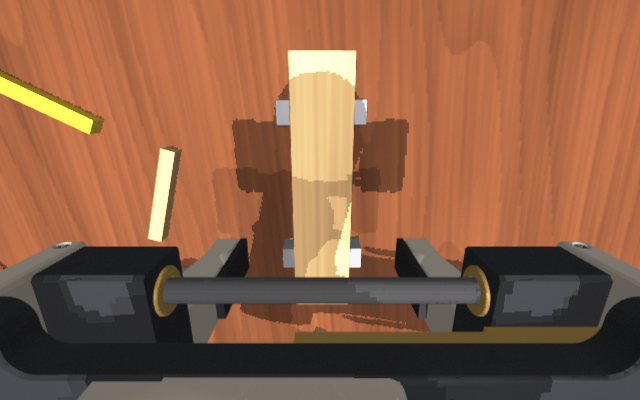

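The long board lies centred over both bearers, which protrude evenly at rows 112 and 252. Next is stick s2.

```bash
python3 -m handwheel '[[0,-20,0,0,0,0.03],[-2,-50,5,0,0,0.08],[-4,-85,15,0,0,0.13],[-6,-120,30,0,0,0.18],[-9,-150,45,0,0,0.23],[-11,-172,58,0,0,0.27],[-12,-181,63,0.001,0.001,0.283],[-12,-181,63,0.001,0.001,0.283]]'
python3 - <<'E'
from station import bot
from h import *
c=bot.calibration('wrist');im=bot.camera('wrist')
q=cv2.convexHull(proj(c,box(.5795,-.334,-1.935,.11,.016,.016,0)).astype(np.float32));cv2.polylines(im,[np.round(q).astype(int)],True,(0,0,255),1)
cv2.imwrite('pics/w6.png',im)
E
python3 go.py 0.5795 -0.334 0.022 -1.935
```

```text
time: 13.45
position: [0.5796, -0.3334, 0.2868]
tcp_rot: [[-0.356, -0.935, -0.003], [-0.935, 0.356, 0.001], [0.0, 0.003, -1.0]]
wrist_force: [0.4, 0.1, 0.0]
gripper_width: 1.003
t 13.5 shift [  0.3  -0.6 106.6] turn [ 0.002 -0.     0.001] F [-1.4  0.5 -0.5] w 1.0
```

View pics/w6.png

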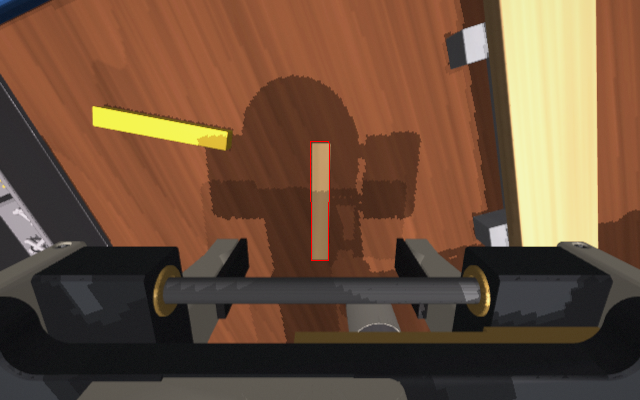

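Outline exact. Descend and grip.

```bash
python3 -m handwheel '[[0,0,15,0.002,0,0],[0,0,35,0.002,0,0],[0,0,55,0.002,0,0],[0,0,75,0.002,0,0],[0,0,92,0.002,0,0],[0,0,102,0.002,0,0],[0,0,106,0.002,0,0],[0,0,106,0.002,0,0]]'
python3 -m handwheel '[[0,0,0,0,0,0],[0,0,0,0,0,0],[0,0,0,0,0,0],[0,0,0,0,0,0],[0,0,0,0,0,0],[0,0,0,0,0,0],[0,0,0,0,0,0],[0,0,0,0,0,0]]' 255 30
python3 -m handwheel '[[0,0,0,0,0,0],[0,0,-15,0,0,0],[0,0,-40,0,0,0],[0,0,-75,0,0,0],[0,0,-105,0,0,0],[0,0,-130,0,0,0],[0,0,-140,0,0,0],[0,0,-140,0,0,0]]'
python3 go.py 0.3915 -0.4102 0.13 -3.2224
```

```text
time: 14.5
position: [0.5791, -0.3336, 0.1818]
tcp_rot: [[-0.356, -0.935, -0.0], [-0.935, 0.356, -0.0], [0.0, 0.0, -1.0]]
wrist_force: [-0.1, -0.7, 0.1]
gripper_width: 1.002
time: 15.5
position: [0.5791, -0.3335, 0.1817]
tcp_rot: [[-0.356, -0.935, -0.0], [-0.935, 0.356, -0.0], [0.0, 0.0, -1.0]]
wrist_force: [-0.5, -0.8, 0.8]
gripper_width: 0.181
time: 16.5
position: [0.5791, -0.3335, 0.3226]
tcp_rot: [[-0.356, -0.935, 0.001], [-0.935, 0.356, -0.0], [-0.0, -0.001, -1.0]]
wrist_force: [1.4, -0.2, -1.0]
gripper_width: 0.175
t 16.5 shift [138.4 148.1  33.4] turn [-1.000e-03  1.000e-03  1.288e+00] F [ 1.4 -0.2 -1. ] w 0.175
```

```bash
python3 -m handwheel '[[10,10,0,0,0,0.08],[28,30,0,0,0,0.22],[48,52,0,0,0,0.38],[68,74,3,0,0,0.55],[88,96,8,0,0,0.72],[108,116,15,0,0,0.89],[126,135,22,0,0,1.05],[138,148,30,0,0,1.2]]'
python3 go.py 0.3915 -0.4102 0.13 -3.2224
```

```text
time: 17.5
position: [0.3903, -0.4099, 0.2909]
tcp_rot: [[-1.0, -0.001, -0.001], [-0.001, 1.0, 0.001], [0.001, 0.001, -1.0]]
wrist_force: [0.3, 0.1, -0.8]
gripper_width: 0.177
t 17.5 shift [-1.2 -0.3  1.9] turn [ 0.001 -0.001  0.082] F [ 0.3  0.1 -0.8] w 0.177
```

```bash
python3 -m handwheel '[[-1,0,2,0,0,0.03],[-1,0,8,0,0,0.06],[-1,0,18,0,0,0.08],[-1,0,30,0,0,0.082],[-1,0,42,0,0,0.082],[-1,0,51,0,0,0.082],[-1,0,55.5,0,0,0.082],[-1,0,57,0,0,0.082]]'
python3 go.py 0.3915 -0.4102 0.0727 -3.2224
python3 - <<'E'
from station import bot
from h import *
im=bot.camera('scene');v=cv2.resize(im[200:320,150:330],(780,520));cv2.imwrite('pics/s7.png',v)
E
```

```text
time: 18.5
position: [0.3913, -0.4099, 0.2337]
tcp_rot: [[-0.997, 0.08, -0.001], [0.08, 0.997, 0.001], [0.001, 0.001, -1.0]]
wrist_force: [-0.2, -0.5, -0.4]
gripper_width: 0.183
t 18.5 shift [-0.2 -0.3  2. ] turn [ 0.001 -0.001  0.   ] F [-0.2 -0.5 -0.4] w 0.183
```

View pics/s7.png

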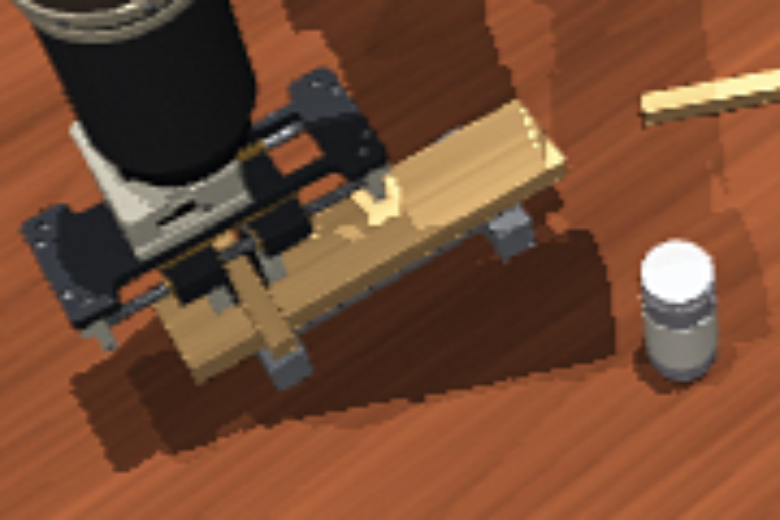

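The stick hangs across the board above the left bearer at (265,310). I'll lower it, release it and lift.

```bash
python3 -m handwheel '[[0,0,0.5,0,0,0],[0,0,1,0,0,0],[0,0,1.5,0,0,0],[0,0,2,0,0,0],[0,0,2,0,0,0],[0,0,2,0,0,0],[0,0,2,0,0,0],[0,0,2,0,0,0]]'
python3 -m handwheel '[[0,0,0,0,0,0],[0,0,0,0,0,0],[0,0,0,0,0,0],[0,0,0,0,0,0],[0,0,0,0,0,0],[0,0,0,0,0,0],[0,0,0,0,0,0],[0,0,0,0,0,0]]' 0
python3 -m handwheel '[[0,0,-5,0,0,0],[0,0,-20,0,0,0],[0,0,-45,0,0,0],[0,0,-75,0,0,0],[0,0,-100,0,0,0],[0,0,-115,0,0,0],[0,0,-120,0,0,0],[0,0,-120,0,0,0]]'
python3 go.py 0.4403 -0.0775 0.13 -2.045
python3 - <<'E'
from station import bot
import cv2
cv2.imwrite('pics/w8.png',bot.camera('wrist'))
E
```

```text
time: 19.55
position: [0.3913, -0.4099, 0.2318]
tcp_rot: [[-0.997, 0.081, -0.001], [0.081, 0.997, 0.001], [0.001, 0.001, -1.0]]
wrist_force: [0.3, -0.0, -0.2]
gripper_width: 0.179
time: 20.55
position: [0.3913, -0.4099, 0.2318]
tcp_rot: [[-0.997, 0.081, -0.001], [0.081, 0.997, 0.001], [0.001, 0.001, -1.0]]
wrist_force: [0.4, 0.5, -0.8]
gripper_width: 0.988
time: 21.55
position: [0.3912, -0.4099, 0.3516]
tcp_rot: [[-0.997, 0.081, -0.001], [0.081, 0.997, 0.001], [0.001, 0.001, -1.0]]
wrist_force: [0.5, 0.1, -1.0]
gripper_width: 0.999
t 21.55 shift [-22.2 335.2  62.9] turn [ 1.000e-03 -0.000e+00 -1.177e+00] F [ 0.5  0.1 -1. ] w 0.999
```

View pics/w8.png

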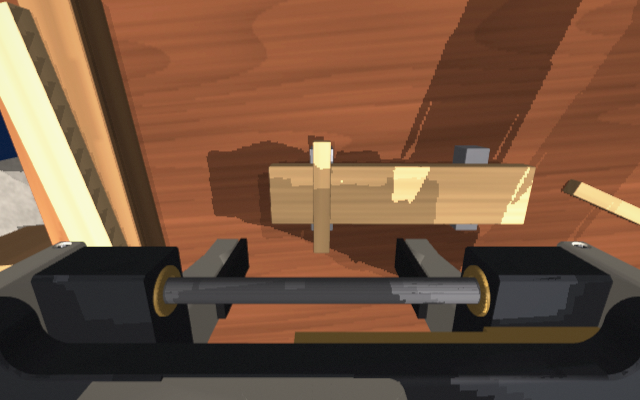

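The stick lies across the board directly over the left bearer, at (321,195). Now stick s1.

```bash
python3 -m handwheel '[[-1,18,0,0,0,-0.06],[-4,55,0,0,0,-0.2],[-7,100,0,0,0,-0.36],[-10,150,5,0,0,-0.53],[-13,200,20,0,0,-0.7],[-16,250,35,0,0,-0.87],[-19,295,50,0,0,-1.03],[-22,325,60,0,0,-1.15]]'
python3 go.py 0.4403 -0.0775 0.13 -2.045
python3 - <<'E'
from station import bot
from h import *
c=bot.calibration('wrist');im=bot.camera('wrist')
q=cv2.convexHull(proj(c,box(.4403,-.0775,-2.045,.11,.016,.016,0)).astype(np.float32));cv2.polylines(im,[np.round(q).astype(int)],True,(0,0,255),1)
cv2.imwrite('pics/w9.png',im)
E
```

```text
time: 22.6
position: [0.4385, -0.0853, 0.2904]
tcp_rot: [[-0.474, -0.881, -0.003], [-0.881, 0.474, 0.001], [0.0, 0.003, -1.0]]
wrist_force: [-0.2, -0.7, 0.5]
gripper_width: 1.001
t 22.6 shift [-7.8  2.1  1.4] turn [ 0.003 -0.    -0.019] F [-0.2 -0.7  0.5] w 1.001
```

View pics/w9.png

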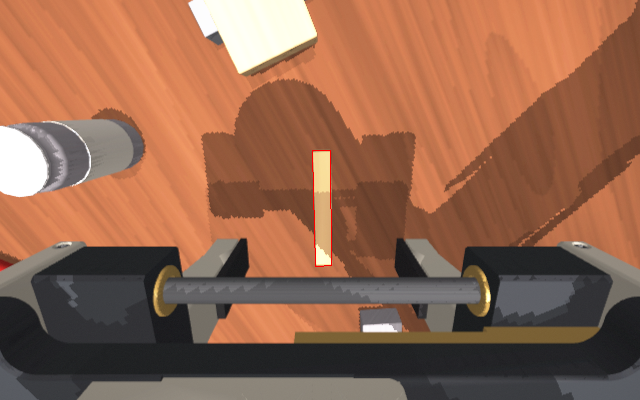

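```bash
python3 -m handwheel '[[-4,1,10,0.003,0,-0.01],[-8,2,30,0.003,0,-0.019],[-8,2,55,0.003,0,-0.019],[-8,2,75,0.003,0,-0.019],[-8,2,93,0.003,0,-0.019],[-8,2,104,0.003,0,-0.019],[-8,2,109,0.003,0,-0.019],[-8,2,109,0.003,0,-0.019]]'
python3 -m handwheel '[[0,0,0,0,0,0],[0,0,0,0,0,0],[0,0,0,0,0,0],[0,0,0,0,0,0],[0,0,0,0,0,0],[0,0,0,0,0,0],[0,0,0,0,0,0],[0,0,0,0,0,0]]' 255 30
python3 -m handwheel '[[0,0,0,0,0,0],[0,0,-15,0,0,0],[0,0,-40,0,0,0],[0,0,-75,0,0,0],[0,0,-105,0,0,0],[0,0,-130,0,0,0],[0,0,-140,0,0,0],[0,0,-140,0,0,0]]'
python3 go.py 0.4045 -0.2508 0.13 -3.2224
```

```text
time: 23.65
position: [0.4405, -0.0757, 0.1805]
tcp_rot: [[-0.452, -0.892, -0.001], [-0.892, 0.452, 0.0], [0.0, 0.001, -1.0]]
wrist_force: [-0.3, 0.4, -0.2]
gripper_width: 1.002
time: 24.65
position: [0.4405, -0.0757, 0.1805]
tcp_rot: [[-0.452, -0.892, -0.001], [-0.892, 0.452, 0.0], [0.0, 0.001, -1.0]]
wrist_force: [-0.7, -0.4, -1.2]
gripper_width: 0.179
time: 25.65
position: [0.4406, -0.0757, 0.3205]
tcp_rot: [[-0.452, -0.892, -0.0], [-0.892, 0.452, 0.001], [-0.0, 0.0, -1.0]]
wrist_force: [-0.1, 0.6, -2.0]
gripper_width: 0.178
t 25.65 shift [172.5 -47.   31.4] turn [1.000e-03 0.000e+00 1.182e+00] F [-0.1  0.6 -2. ] w 0.178
```

```bash
python3 -m handwheel '[[12,-3,0,0,0,0.08],[36,-9,0,0,0,0.22],[62,-15,0,0,0,0.38],[88,-22,3,0,0,0.55],[114,-30,8,0,0,0.72],[138,-37,15,0,0,0.88],[158,-43,22,0,0,1.03],[172,-47,30,0,0,1.16]]'
python3 go.py 0.4045 -0.2508 0.13 -3.2224
```

```text
time: 26.65
position: [0.4041, -0.2511, 0.2886]
tcp_rot: [[-0.998, 0.064, -0.003], [0.064, 0.998, 0.001], [0.003, 0.001, -1.0]]
wrist_force: [-0.7, 0.2, -0.4]
gripper_width: 0.179
t 26.65 shift [-0.4  0.3 -0.4] turn [ 0.001 -0.003  0.017] F [-0.7  0.2 -0.4] w 0.179
```

```bash
python3 -m handwheel '[[0,0,4,0,0,0.01],[0,0,12,0,0,0.017],[0,0,22,0,-0.003,0.017],[0,0,33,0,-0.003,0.017],[0,0,43,0,-0.003,0.017],[0,0,51,0,-0.003,0.017],[0,0,55,0,-0.003,0.017],[0,0,56,0,-0.003,0.017]]'
python3 go.py 0.4045 -0.2508 0.0715 -3.2224
python3 - <<'E'
from station import bot
from h import *
im=bot.camera('scene');v=cv2.resize(im[200:320,150:330],(780,520));cv2.imwrite('pics/s10.png',v)
E
```

```text
time: 27.65
position: [0.4039, -0.2511, 0.2324]
tcp_rot: [[-0.997, 0.081, -0.0], [0.081, 0.997, 0.001], [0.0, 0.001, -1.0]]
wrist_force: [0.6, 0.0, 0.3]
gripper_width: 0.178
t 27.65 shift [-0.5  0.3  1.9] turn [ 0.001 -0.    -0.   ] F [0.6 0.  0.3] w 0.178
```

View pics/s10.png

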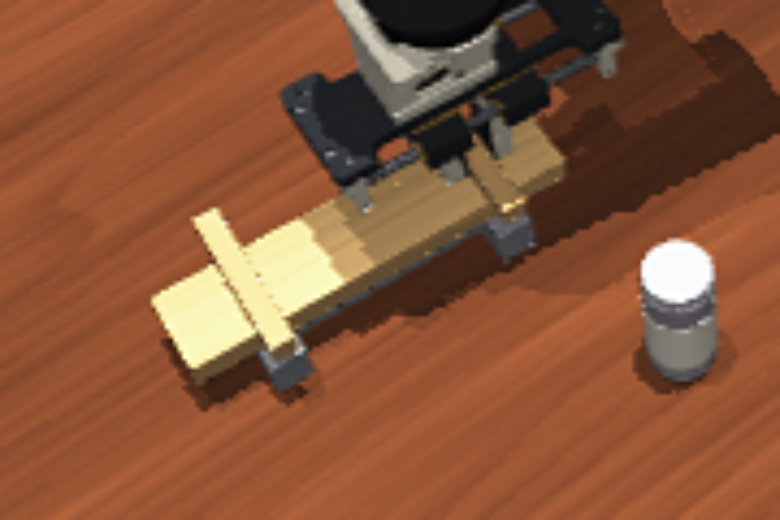

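The second stick hangs above the right bearer at (500,190). I'll release it.

```bash
python3 -m handwheel '[[0,0,0.5,0,0,0],[0,0,1,0,0,0],[0,0,1.5,0,0,0],[0,0,2,0,0,0],[0,0,2,0,0,0],[0,0,2,0,0,0],[0,0,2,0,0,0],[0,0,2,0,0,0]]'
python3 -m handwheel '[[0,0,0,0,0,0],[0,0,0,0,0,0],[0,0,0,0,0,0],[0,0,0,0,0,0],[0,0,0,0,0,0],[0,0,0,0,0,0],[0,0,0,0,0,0],[0,0,0,0,0,0]]' 0
python3 -m handwheel '[[0,0,-5,0,0,0],[0,0,-20,0,0,0],[0,0,-45,0,0,0],[0,0,-75,0,0,0],[0,0,-100,0,0,0],[0,0,-115,0,0,0],[0,0,-120,0,0,0],[0,0,-120,0,0,0]]'
python3 go.py 0.3768 0.3493 0.16 -1.412
python3 - <<'E'
from station import bot
import cv2,pickle
pickle.dump(bot.calibration('wrist'),open('w11.pkl','wb'))
cv2.imwrite('pics/w11.png',bot.camera('wrist'))
E
```

```text
time: 28.7
position: [0.404, -0.2511, 0.2305]
tcp_rot: [[-0.997, 0.081, 0.0], [0.081, 0.997, 0.001], [-0.0, 0.001, -1.0]]
wrist_force: [-0.1, -0.1, -0.3]
gripper_width: 0.176
time: 29.7
position: [0.404, -0.2511, 0.2305]
tcp_rot: [[-0.997, 0.081, 0.0], [0.081, 0.997, 0.001], [-0.0, 0.001, -1.0]]
wrist_force: [0.2, -0.2, -0.2]
gripper_width: 0.985
time: 30.7
position: [0.4038, -0.2511, 0.3501]
tcp_rot: [[-0.997, 0.081, -0.0], [0.081, 0.997, 0.001], [0.0, 0.001, -1.0]]
wrist_force: [-0.2, -0.4, 0.6]
gripper_width: 0.994
t 30.7 shift [ 75.4 596.2  31.9] turn [ 1.000e-03  1.000e-03 -1.811e+00] F [-0.2 -0.4  0.6] w 0.994
```

View pics/w11.png

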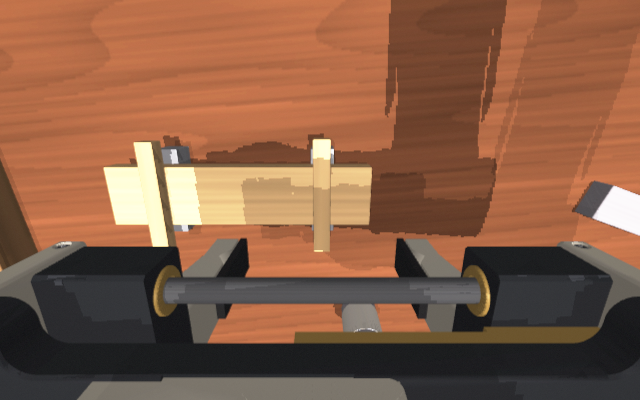

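Both sticks are in place, with the left one at (155,195) and the right one at (321,195). I'll check the left one against the model, since parallax makes it look offset.

Run:
```python
from h import *
import pickle
c=pickle.load(open('w11.pkl','rb'));im=cv2.imread('pics/w11.png')
x,y,a=.398,-.3305,1.49
v=cv2.resize(im[120:270,90:410],None,fx=2.5,fy=2.5,interpolation=cv2.INTER_CUBIC)
def dr(B,col):
    q=cv2.convexHull(((proj(c,B[B[:,2]>B[:,2].min()+.001])+.5-[90,120])*2.5).astype(np.float32));cv2.polylines(v,[np.round(q).astype(int)],True,col,1)
dr(box(x,y,a,.26,.06,.02,.03),(0,0,255))
for k in(.08,-.08): dr(box(x+k*np.cos(a),y+k*np.sin(a),a,.016,.11,.016,.05),(255,0,0))
cv2.imwrite('pics/o11.png',v)
```

```text
(no output)
```

View pics/o11.png

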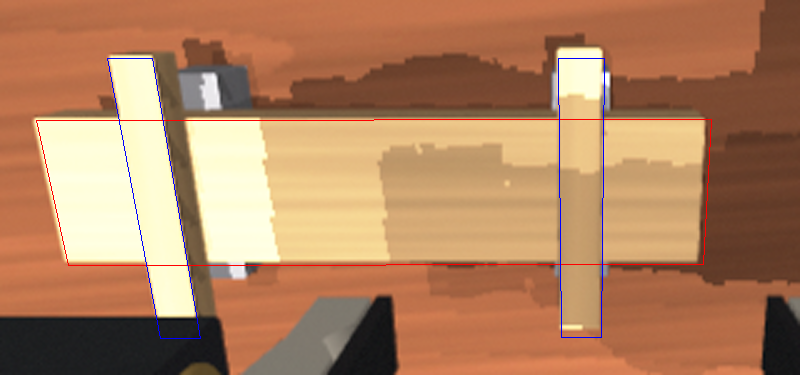

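```bash
python3 -m handwheel '[[2,30,0,0,0,-0.06],[10,85,0,0,0,-0.2],[20,145,0,0,0,-0.36],[30,205,0,0,0,-0.53],[40,265,0,0,0,-0.7],[45,325,0,0,0,-0.87],[55,385,0,0,0,-1.05],[60,440,0,0,0,-1.23]]'
python3 go.py 0.3768 0.3493 0.16 -1.412
```

```text
time: 31.75
position: [0.3786, 0.1943, 0.3498]
tcp_rot: [[-0.403, -0.915, -0.002], [-0.915, 0.403, 0.001], [-0.0, 0.002, -1.0]]
wrist_force: [0.9, -1.1, -0.6]
gripper_width: 1.003
t 31.75 shift [-141.1   64.1   30.9] turn [ 0.002  0.001 -0.574] F [ 0.9 -1.1 -0.6] w 1.003
```

The model outlines match: the board is within 1-2 mm and the sticks within about 4 mm. Now the short board.

```bash
python3 -m handwheel '[[-20,10,0,0,0,-0.08],[-45,20,0,0,0,-0.18],[-70,32,5,0,0,-0.28],[-95,43,12,0,0,-0.38],[-118,54,20,0,0,-0.48],[-135,61,28,0,0,-0.55],[-141,64,31,0.002,0.001,-0.574],[-141,64,31,0.002,0.001,-0.574]]'
python3 - <<'E'
from station import bot
from h import *
c=bot.calibration('wrist');im=bot.camera('wrist')
B=box(.3768,.3493,1.73,.21,.045,.018,0)
q=cv2.convexHull(proj(c,B[B[:,2]>.01]).astype(np.float32));cv2.polylines(im,[np.round(q).astype(int)],True,(0,0,255),1)
cv2.imwrite('pics/w12.png',im)
E
python3 go.py 0.3768 0.3493 0.022 -1.412
```

```text
time: 32.75
position: [0.3766, 0.349, 0.318]
tcp_rot: [[0.158, -0.987, -0.001], [-0.987, -0.158, -0.002], [0.002, 0.001, -1.0]]
wrist_force: [-1.5, -0.1, -0.1]
gripper_width: 1.001
t 32.8 shift [ -0.8  -0.2 137.5] turn [ 0.    -0.002 -0.001] F [ 0.1 -0.1 -0.8] w 0.998
```

View pics/w12.png

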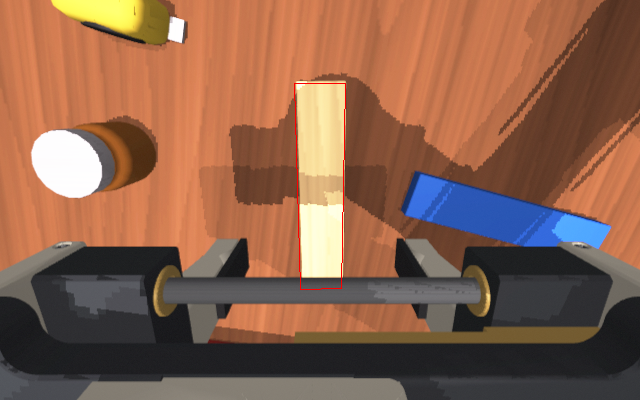

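The board sits about 2 mm further along tool +x than the outline. The blue board and the jar are clear of the fingers. I'll descend and grip.

```bash
python3 -m handwheel '[[0,0,15,0,0,0],[1,0,40,0,-0.002,0],[1,0,65,0,-0.002,0],[1,0,90,0,-0.002,0],[1,0,112,0,-0.002,0],[1,0,128,0,-0.002,0],[1,0,136,0,-0.002,0],[1,0,137,0,-0.002,0]]'
python3 -m handwheel '[[0,0,0,0,0,0],[0,0,0,0,0,0],[0,0,0,0,0,0],[0,0,0,0,0,0],[0,0,0,0,0,0],[0,0,0,0,0,0],[0,0,0,0,0,0],[0,0,0,0,0,0]]' 255 40
python3 go.py 0.3768 0.3493 0.022 -1.412
python3 -m handwheel '[[0,0,0,0,0,0],[0,0,-20,0,0,0],[0,0,-50,0,0,0],[0,0,-85,0,0,0],[0,0,-120,0,0,0],[0,0,-145,0,0,0],[0,0,-160,0,0,0],[0,0,-160,0,0,0]]'
python3 go.py 0.398 -0.3305 0.19 -1.6516
```

```text
time: 33.8
position: [0.3768, 0.3471, 0.1811]
tcp_rot: [[0.157, -0.988, -0.001], [-0.988, -0.157, -0.0], [0.0, 0.001, -1.0]]
wrist_force: [0.4, 0.9, 0.2]
gripper_width: 0.997
time: 34.8
position: [0.3768, 0.3471, 0.1812]
tcp_rot: [[0.157, -0.988, -0.001], [-0.988, -0.157, -0.0], [0.0, 0.001, -1.0]]
wrist_force: [-2.0, 0.3, 4.0]
gripper_width: 0.512
t 34.8 shift [-2.2 -0.3  0.2] turn [ 0.001 -0.    -0.001] F [-2.   0.3  4. ] w 0.512
time: 35.8
position: [0.377, 0.3472, 0.3415]
tcp_rot: [[0.157, -0.988, -0.0], [-0.988, -0.157, 0.001], [-0.001, 0.0, -1.0]]
wrist_force: [0.3, -0.3, -1.7]
gripper_width: 0.51
t 35.8 shift [672.6  85.6  -8.1] turn [0.    0.001 0.238] F [ 0.3 -0.3 -1.7] w 0.51
```

```bash
python3 -m handwheel '[[20,-10,0,0,0,0.01],[60,-25,0,0,0,0.03],[105,-38,0,0,0,0.05],[155,-45,0,0,0,0.07],[205,-45,0,0,0,0.09],[255,-40,0,0,0,0.11],[305,-32,0,0,0,0.13],[355,-20,-4,0,0,0.15]]'
python3 go.py 0.398 -0.3305 0.19 -1.6516
```

```text
time: 36.8
position: [0.4519, -0.0019, 0.3435]
tcp_rot: [[0.007, -1.0, -0.003], [-1.0, -0.007, 0.0], [-0.0, 0.003, -1.0]]
wrist_force: [1.1, -0.3, -0.9]
gripper_width: 0.506
t 36.8 shift [328.3  56.1  -5.3] turn [ 0.003 -0.     0.088] F [ 1.1 -0.3 -0.9] w 0.506
```

```bash
python3 -m handwheel '[[40,6,0,0,0,0.01],[90,13,0,0,0,0.02],[145,22,0,0,0,0.04],[200,32,0,0,0,0.055],[250,42,0,0,0,0.07],[292,50,-2,0,0,0.08],[318,54,-4,0.003,0,0.088],[328,56,-5,0.003,0,0.088]]'
python3 -m handwheel '[[0,0,5,0,0,0],[0,0,15,0,0,0],[0,0,28,0,0,0],[0,0,40,0,0,0],[0,0,50,0,0,0],[0,0,57,0,0,0],[0,0,60,0,0,0],[0,0,60,0,0,0]]'
python3 go.py 0.398 -0.3305 0.087 -1.6516
python3 - <<'E'
from station import bot
from h import *
im=bot.camera('scene');v=cv2.resize(im[200:320,150:330],(600,400));w=cv2.resize(bot.camera('wrist'),(640,400))
cv2.imwrite('pics/s13.png',cv2.resize(np.hstack([v,w]),(800,258)))
E
```

```text
time: 37.8
position: [0.3975, -0.3314, 0.347]
tcp_rot: [[-0.083, -0.997, -0.003], [-0.997, 0.083, 0.001], [-0.001, 0.003, -1.0]]
wrist_force: [-0.5, 0.4, -0.7]
gripper_width: 0.511
time: 38.8
position: [0.3973, -0.3314, 0.2869]
tcp_rot: [[-0.083, -0.997, -0.003], [-0.997, 0.083, 0.001], [-0.001, 0.003, -1.0]]
wrist_force: [-0.6, -0.1, -1.0]
gripper_width: 0.512
t 38.8 shift [-0.9 -0.7 40.9] turn [ 0.003  0.001 -0.003] F [-0.6 -0.1 -1. ] w 0.512
```

View pics/s13.png

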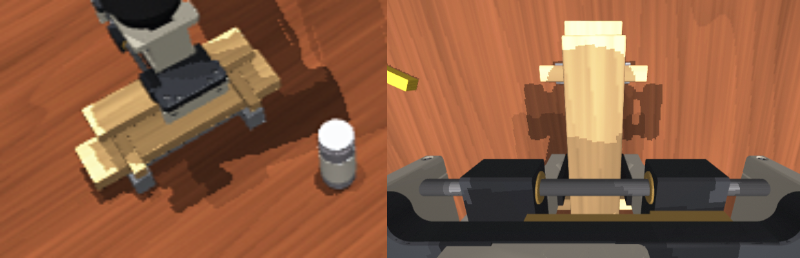

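The short board is centred and straight above the stack. Place it.

```bash
python3 -m handwheel '[[0,0,4,0.003,0,0],[-1,-1,11,0.003,0,-0.003],[-1,-1,20,0.003,0,-0.003],[-1,-1,28,0.003,0,-0.003],[-1,-1,34,0.003,0,-0.003],[-1,-1,37,0.003,0,-0.003],[-1,-1,38,0.003,0,-0.003],[-1,-1,38,0.003,0,-0.003]]'
python3 -m handwheel '[[0,0,0.5,0,0,0],[0,0,1,0,0,0],[0,0,1.5,0,0,0],[0,0,1.5,0,0,0],[0,0,1.5,0,0,0],[0,0,1.5,0,0,0],[0,0,1.5,0,0,0],[0,0,1.5,0,0,0]]'
python3 go.py 0.398 -0.3305 0.0882 -1.6516
```

```text
time: 39.9
position: [0.3985, -0.3305, 0.2494]
tcp_rot: [[-0.08, -0.997, 0.001], [-0.997, 0.08, 0.0], [-0.001, -0.001, -1.0]]
wrist_force: [-0.7, 0.3, -0.7]
gripper_width: 0.507
time: 40.9
position: [0.3985, -0.3305, 0.2479]
tcp_rot: [[-0.08, -0.997, 0.001], [-0.997, 0.08, 0.0], [-0.001, -0.001, -1.0]]
wrist_force: [-1.0, 0.3, -0.3]
gripper_width: 0.511
t 40.9 shift [0.  0.5 0.7] turn [-0.001  0.001  0.001] F [-1.   0.3 -0.3] w 0.511
```

```bash
python3 -m handwheel '[[0,0,0.5,0,0,0],[0,0,0.5,0,0,0],[0,0,0.5,0,0,0],[0,0,0.5,0,0,0],[0,0,0.5,0,0,0],[0,0,0.5,0,0,0],[0,0,0.5,0,0,0],[0,0,0.5,0,0,0]]' 0
python3 -m handwheel '[[0,0,-5,0,0,0],[0,0,-20,0,0,0],[0,0,-45,0,0,0],[0,0,-75,0,0,0],[0,0,-100,0,0,0],[0,0,-115,0,0,0],[0,0,-120,0,0,0],[0,0,-120,0,0,0]]'
python3 go.py 0.4602 0.0917 0.15 -1.989
python3 - <<'E'
from station import bot
from h import *
c=bot.calibration('wrist');im=bot.camera('wrist')
x,y,a=.398,-.3305,1.49
for B,col in((box(x,y,a,.26,.06,.02,.03),(0,0,255)),(box(x,y,a,.21,.045,.018,.066),(255,0,0))):
    q=cv2.convexHull(proj(c,B[B[:,2]>B[:,2].min()+.001]).astype(np.float32));cv2.polylines(im,[np.round(q).astype(int)],True,col,1)
cv2.imwrite('pics/w14.png',im)
E
```

```text
time: 41.9
position: [0.3985, -0.3305, 0.2474]
tcp_rot: [[-0.08, -0.997, 0.001], [-0.997, 0.08, 0.0], [-0.001, -0.001, -1.0]]
wrist_force: [-0.2, -0.1, -0.1]
gripper_width: 0.993
time: 42.9
position: [0.3982, -0.3305, 0.3672]
tcp_rot: [[-0.08, -0.997, 0.001], [-0.997, 0.08, 0.001], [-0.001, -0.001, -1.0]]
wrist_force: [-0.3, -0.1, -0.2]
gripper_width: 0.998
t 42.9 shift [-425.7  -27.8   58.5] turn [-0.001  0.001  0.338] F [-0.3 -0.1 -0.2] w 0.998
```

View pics/w14.png

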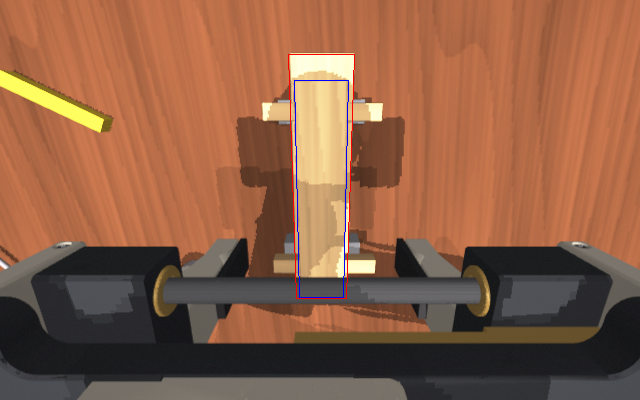

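The short board matches its predicted outline. Now the steel block.

```bash
python3 -m handwheel '[[-30,-2,0,0,0,0.02],[-80,-5,0,0,0,0.06],[-140,-8,0,0,0,0.11],[-200,-12,5,0,0,0.16],[-260,-17,15,0,0,0.21],[-320,-21,30,0,0,0.26],[-375,-25,45,0,0,0.3],[-420,-28,58,0,0,0.338]]'
python3 - <<'E'
from station import bot
from h import *
c=bot.calibration('wrist');im=bot.camera('wrist')
B=box(.4602,.0917,-1.989,.08,.04,.025,0)
q=cv2.convexHull(proj(c,B[B[:,2]>.01]).astype(np.float32));cv2.polylines(im,[np.round(q).astype(int)],True,(0,0,255),1)
cv2.imwrite('pics/w15.png',im)
E
python3 go.py 0.4602 0.0917 0.024 -1.989
```

```text
time: 43.95
position: [0.4595, 0.0881, 0.3079]
tcp_rot: [[-0.407, -0.914, -0.001], [-0.914, 0.407, 0.0], [0.0, 0.001, -1.0]]
wrist_force: [1.3, -0.5, 0.1]
gripper_width: 0.998
t 44.0 shift [ -0.4   0.3 123.6] turn [ 0.001 -0.    -0.002] F [ 1.3  4.5 -0.6] w 0.997
```

View pics/w15.png

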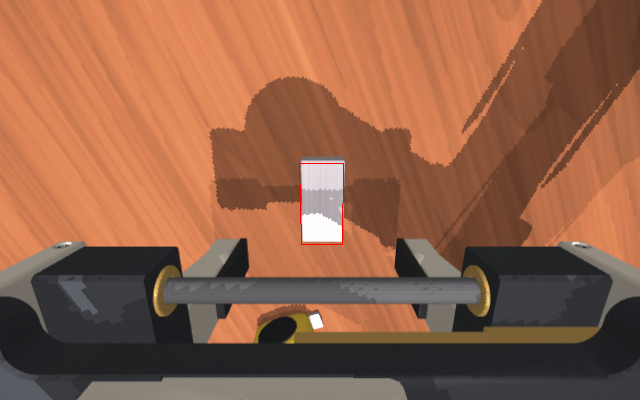

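```bash
python3 -m handwheel '[[0,0,12,0,0,0],[0,0,35,0,0,-0.002],[0,0,60,0,0,-0.002],[0,0,83,0,0,-0.002],[0,0,102,0,0,-0.002],[0,0,116,0,0,-0.002],[0,0,123,0,0,-0.002],[0,0,124,0,0,-0.002]]'
python3 go.py 0.4602 0.0917 0.024 -1.989
python3 -m handwheel '[[0,0,0,0,0,0],[0,0,0,0,0,0],[0,0,0,0,0,0],[0,0,0,0,0,0],[0,0,0,0,0,0],[0,0,0,0,0,0],[0,0,0,0,0,0],[0,0,0,0,0,0]]' 255 60
python3 -m handwheel '[[0,0,0,0,0,0],[0,0,-10,0,0,0],[0,0,-30,0,0,0],[0,0,-65,0,0,0],[0,0,-105,0,0,0],[0,0,-140,0,0,0],[0,0,-160,0,0,0],[0,0,-165,0,0,0]]'
python3 go.py 0.398 -0.3305 0.19 -1.6516
```

```text
time: 45.0
position: [0.46, 0.0905, 0.1819]
tcp_rot: [[-0.407, -0.914, -0.003], [-0.914, 0.407, -0.0], [0.002, 0.002, -1.0]]
wrist_force: [-0.0, -0.0, 1.2]
gripper_width: 0.998
t 45.0 shift [-1.2  0.3 -1.1] turn [ 0.002 -0.002 -0.   ] F [-0.  -0.   1.2] w 0.998
time: 46.0
position: [0.46, 0.0906, 0.182]
tcp_rot: [[-0.406, -0.914, -0.003], [-0.914, 0.406, -0.0], [0.001, 0.002, -1.0]]
wrist_force: [-1.8, -0.3, 3.2]
gripper_width: 0.45
time: 47.0
position: [0.4602, 0.0905, 0.348]
tcp_rot: [[-0.407, -0.914, -0.002], [-0.914, 0.407, 0.001], [-0.0, 0.002, -1.0]]
wrist_force: [0.4, -0.6, -6.8]
gripper_width: 0.453
t 47.0 shift [ 409.9 -114.4   -1.2] turn [ 0.002  0.    -0.338] F [ 0.4 -0.6 -6.8] w 0.453
```

```bash
python3 -m handwheel '[[20,-6,0,0,0,-0.02],[65,-18,0,0,0,-0.06],[120,-33,0,0,0,-0.11],[180,-50,0,0,0,-0.16],[240,-67,0,0,0,-0.21],[300,-84,0,0,0,-0.26],[355,-99,0,0,0,-0.3],[395,-110,-1,0,0,-0.33]]'
python3 -m handwheel '[[5,-1,0,0,0,0],[8,-2,5,0,0,0],[12,0,15,0,0,0],[14,0,25,0,0,0],[14,0,35,0,0,0],[14,0,42,0,0,0],[14,0,45,0,0,0],[14,0,45,0,0,0]]'
python3 go.py 0.398 -0.3305 0.107 -1.6516
python3 - <<'E'
from station import bot
from h import *
im=bot.camera('scene');v=cv2.resize(im[200:320,150:330],(600,400));w=cv2.resize(bot.camera('wrist'),(640,400))
cv2.imwrite('pics/s16.png',cv2.resize(np.hstack([v,w]),(800,258)))
E
```

```text
time: 48.0
position: [0.3986, -0.3171, 0.3471]
tcp_rot: [[-0.09, -0.996, -0.004], [-0.996, 0.09, 0.002], [-0.002, 0.004, -1.0]]
wrist_force: [1.0, -0.2, -6.0]
gripper_width: 0.452
time: 49.0
position: [0.3972, -0.3309, 0.3021]
tcp_rot: [[-0.089, -0.996, -0.004], [-0.996, 0.089, 0.002], [-0.002, 0.005, -1.0]]
wrist_force: [0.1, -0.8, -5.9]
gripper_width: 0.446
t 49.0 shift [-0.4 -0.9 36. ] turn [ 0.005  0.002 -0.009] F [ 0.1 -0.8 -5.9] w 0.446
```

View pics/s16.png

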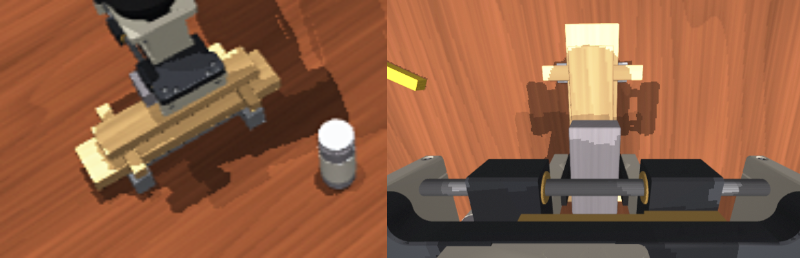

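The block is level and centred above the short board. Lower it, leaving about 1.5 mm, then settle and release.

```bash
python3 -m handwheel '[[0,0,4,0.005,0.002,-0.009],[0,-1,11,0.005,0.002,-0.009],[0,-1,19,0.005,0.002,-0.009],[0,-1,26,0.005,0.002,-0.009],[0,-1,31,0.005,0.002,-0.009],[0,-1,33.5,0.005,0.002,-0.009],[0,-1,34.5,0.005,0.002,-0.009],[0,-1,34.5,0.005,0.002,-0.009]]'
python3 go.py 0.398 -0.3305 0.107 -1.6516
python3 -m handwheel '[[0,0,0.4,0,0,0],[0,0,0.8,0,0,0],[0,0,1.2,0,0,0],[0,0,1.4,0,0,0],[0,0,1.4,0,0,0],[0,0,1.4,0,0,0],[0,0,1.4,0,0,0],[0,0,1.4,0,0,0]]'
python3 go.py 0.398 -0.3305 0.107 -1.6516
```

```text
time: 50.1
position: [0.3982, -0.331, 0.2681]
tcp_rot: [[-0.08, -0.997, 0.001], [-0.997, 0.08, -0.001], [0.001, -0.001, -1.0]]
wrist_force: [-0.2, -0.8, -6.2]
gripper_width: 0.453
t 50.1 shift [-0.5  0.3  2.1] turn [-0.001 -0.001  0.   ] F [-0.2 -0.8 -6.2] w 0.453
time: 51.1
position: [0.3982, -0.3311, 0.2666]
tcp_rot: [[-0.08, -0.997, 0.001], [-0.997, 0.08, -0.001], [0.001, -0.001, -1.0]]
wrist_force: [-0.5, -0.4, -6.9]
gripper_width: 0.456
t 51.1 shift [-0.5  0.3  0.6] turn [-0.001 -0.001  0.   ] F [-0.5 -0.4 -6.9] w 0.456
```

```bash
python3 -m handwheel '[[0,0,0.3,0,0,0],[0,0,0.6,0,0,0],[0,0,0.8,0,0,0],[0,0,0.8,0,0,0],[0,0,0.8,0,0,0],[0,0,0.8,0,0,0],[0,0,0.8,0,0,0],[0,0,0.8,0,0,0]]'
```

```text
time: 52.1
position: [0.3982, -0.3311, 0.266]
tcp_rot: [[-0.08, -0.997, 0.001], [-0.997, 0.08, -0.001], [0.001, -0.001, -1.0]]
wrist_force: [-2.0, 2.3, 1.0]
gripper_width: 0.454
```

The load has come off the wrist (-6.9 to +1 N), so the block is resting on the board. Release it and retreat.

```bash
python3 -m handwheel '[[0,0,0,0,0,0],[0,0,0,0,0,0],[0,0,0,0,0,0],[0,0,0,0,0,0],[0,0,0,0,0,0],[0,0,0,0,0,0],[0,0,0,0,0,0],[0,0,0,0,0,0]]' 0
python3 -m handwheel '[[0,0,-5,0,0,0],[0,0,-20,0,0,0],[0,0,-45,0,0,0],[0,0,-75,0,0,0],[0,0,-100,0,0,0],[0,0,-115,0,0,0],[0,0,-120,0,0,0],[0,0,-120,0,0,0]]'
python3 -m handwheel '[[-20,0,0,0,0,0],[-60,0,0,0,0,0],[-110,0,0,0,0,0],[-165,0,0,0,0,0],[-220,0,0,0,0,0],[-270,0,0,0,0,0],[-300,0,0,0,0,0],[-300,0,0,0,0,0]]'
python3 - <<'E'
from station import bot
from h import *
x,y,a=.398,-.3305,1.49
out=[]
for n,(r0,r1,c0,c1) in dict(scene=(190,320,140,340),top=(130,260,330,480)).items():
    c=bot.calibration(n);im=bot.camera(n);cv2.imwrite(f'pics/{n}17.png',im)
    k=400/(r1-r0);v=cv2.resize(im[r0:r1,c0:c1],None,fx=k,fy=k,interpolation=cv2.INTER_CUBIC)
    L=[(box(x,y,a,.26,.06,.02,.03),(0,0,255)),(box(x,y,a,.21,.045,.018,.066),(255,0,0)),(box(x,y,a,.08,.04,.025,.084),(0,255,0))]
    for s in(.08,-.08):L.append((box(x+s*np.cos(a),y+s*np.sin(a),a,.016,.11,.016,.05),(255,0,255)))
    for B,col in L:
        q=cv2.convexHull(((proj(c,B[B[:,2]>B[:,2].min()+.001])+.5-[c0,r0])*k).astype(np.float32));cv2.polylines(v,[np.round(q).astype(int)],True,col,1)
    out.append(v)
o=np.hstack(out);cv2.imwrite('pics/end.png',cv2.resize(o,(800,int(o.shape[0]*800/o.shape[1]))))
E
```

```text
time: 53.1
position: [0.3982, -0.3311, 0.266]
tcp_rot: [[-0.08, -0.997, 0.001], [-0.997, 0.08, -0.001], [0.001, -0.001, -1.0]]
wrist_force: [-0.6, 0.4, 0.6]
gripper_width: 1.001
time: 54.1
position: [0.3979, -0.3309, 0.3858]
tcp_rot: [[-0.08, -0.997, 0.001], [-0.997, 0.08, -0.0], [0.0, -0.001, -1.0]]
wrist_force: [-0.3, -0.1, -0.6]
gripper_width: 1.0
time: 55.1
position: [0.422, -0.0302, 0.3849]
tcp_rot: [[-0.077, -0.997, -0.0], [-0.997, 0.077, -0.001], [0.001, 0.0, -1.0]]
wrist_force: [0.8, 0.1, 0.1]
gripper_width: 1.001
```

View pics/end.png

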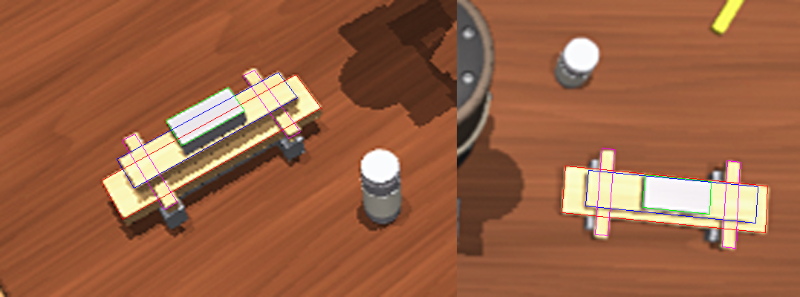

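View pics/top17.png

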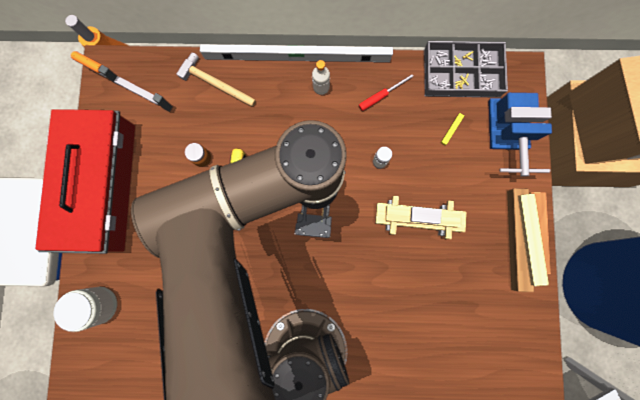

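Every part sits on its target outline in both views. The jar at (196,153) and the can at (383,157) have not moved, and the gripper is clear, so I'll hand in.

```bash
python3 -c "
from station import bot
print(bot.close_job(), bot.sense()['time'])"
```

```text
the job is handed in; nothing more can be done
the job is handed in; nothing more can be done
```

I built the stack on the stand in the order asked: long board, two sticks, short board, then the steel block on top. I handed the job in just after 55 s on the robot clock (limit 144 s), and the hand-in reported no verdict.

- **Position:** in the last scene and top pictures, all five parts sat on their target outlines. Earlier wrist views put the boards within about 2 mm of target and the sticks within about 4 mm (15 mm allowed).
- **Block:** the wrist force went from -6.9 N to about +1 N before release, so the block was resting on the board.
- **Clearances:** the jar and can are at the same pixels as at the start, I left the look-alikes alone, and the gripper was well clear at hand-in.
- **Disagreements:** separate top-only and scene-only fits differed by up to about 11 mm, because the scene fit saw mainly top faces. I used the combined fits (top view only for the block and stand) and checked each grasp and the stand in the wrist view. No check failed.

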